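Empty the vanity into the pedal bin

TASK

Throw out the empty make-up tubes that lie on the glass. First move the palette off the lid of the little pedal bin and lay it flat in the white tray, then press the bin's pedal fully down to its stop so that the lid swings up and stays open, drop every lying tube into the bin, and finally push the lid fully shut. Leave the comb, the perfume bottle and the two standing gold lipsticks where they are.

Things in the scene. Friction and masses are not known exactly. Their poses are not given: they have to be found in the camera images.
- bin: Open steel box, the fixed tabletop pedal bin: 130 (x) by 160 (y) by 130 high, walls and floor 4. Origin at the centre of its underside. Its pedal sticks out on its -x side (facing the robot), its lid is hinged along the top edge on the +x side.
- lid (a joint): Black flat lid of the bin, 130 by 160 by 6 thick, lying on the rim (its top at 136). 0 = shut, 1.65 = as far as the pedal lifts it (just past upright), 1.7 = limit. A stiff hinge: it stays where it is left. No handle; it is shut by pushing its outer face over and down.
- lid_hinge (a point): Middle of the lid's hinge line, 65 behind the bin's centre at rim height (130 above the glass).
- lid_edge (a point): Middle of the lid's free edge on its outer face, 130 from the hinge; moves with the lid.
- pedal (a joint): Steel pedal of the bin, 80 wide and sticking out 95 from the front wall, hinged low at the wall; sprung up. 0 = up, 0.30 = at its stop; full down takes about 15 N at the pad. At the stop the lid is at 1.65; the lid stays when the pedal springs back.
- pedal_pad (a point): Centre of the black rubber pad on top of the pedal, 70 in front of the bin's front wall, 47 above the glass when up, about 25 when down; moves with the pedal.
- tray: White ceramic tray, fixed, 150 (x) by 200 (y), floor 5 thick, edges 8 wide and 14 high. Origin at the centre of its underside.
- palette: Closed clamshell palette with a small brass latch, 110 (x) by 58 (y) by 18 high. Origin at the centre of its underside. Starts on top of the bin's lid.
- stick_a: Empty white flat concealer stick, 95 by 30 by 20 high. Origin at the centre of its underside as it lies flat, x along its length, z up. It may be absent.
- stick_b: Second one like stick_a, 95 by 30 by 20 high. Origin at the centre of its underside as it lies flat, x along its length, z up. It may be absent.
- wand_a: Empty black square mascara tube, 110 by 20 by 20. Origin at the centre of its underside as it lies flat, x along its length, z up. It may be absent.
- wand_b: Second one like wand_a, 110 by 20 by 20. Origin at the centre of its underside as it lies flat, x along its length, z up. It may be absent.
- gloss: Empty grey and white square lip gloss tube, 84 by 24 by 24. Origin at the centre of its underside as it lies flat, x along its length, z up. It may be absent.
- lipstick_a: Full lipstick standing upright, gold tube 22 across, 78 high; stays. Origin at the centre of its foot.
- lipstick_b: Second one like lipstick_a; stays.
- perfume: Amber perfume bottle, 35 by 50 by 90 high; stays. Origin at the centre of its foot.
- comb: Tortoiseshell acetate comb lying flat, 180 by 40 by 5; stays. Origin at the centre of its underside, x along its length.

How it is judged (in metres and radians):
On the way, in this order (a step that is already met when the one before it is completed fails the run):
1. the palette lies flat and released inside the tray, the lid still shut (x of palette in the frame of tray between -0.045 and 0.045 m and y of palette in the frame of tray between -0.07 and 0.07 m and z of palette in the frame of tray below 0.009 m and angle between palette's own z axis and vertical below 0.07 rad and linear speed of palette below 0.03 m/s and contact force between the fingers and palette below 0.5 N and value of joint lid below 0.2 rad), for 0.2 s.
2. the pedal is pressed to its stop and the lid is up (value of joint pedal above 0.275 rad and value of joint lid above 1.4 rad), for 0.1 s.
3. every empty tube is in the bin (x of stick_a in the frame of bin between -0.066 and 0.066 m and y of stick_a in the frame of bin between -0.081 and 0.081 m and z of each of stick_a, stick_b, wand_a, wand_b, gloss in the frame of bin below 0.115 m and linear speed of each of stick_a, stick_b, wand_a, wand_b, gloss below 0.05 m/s and x of stick_b in the frame of bin between -0.066 and 0.066 m and y of stick_b in the frame of bin between -0.081 and 0.081 m and x of wand_a in the frame of bin between -0.066 and 0.066 m and y of wand_a in the frame of bin between -0.081 and 0.081 m and x of wand_b in the frame of bin between -0.066 and 0.066 m and y of wand_b in the frame of bin between -0.081 and 0.081 m and x of gloss in the frame of bin between -0.066 and 0.066 m and y of gloss in the frame of bin between -0.081 and 0.081 m), for 0.2 s.
At the end, for the whole second after the job is handed in: Every empty tube lies at rest inside the bin below its rim, the lid is shut (joint below 0.06), the palette rests flat on the tray's floor inside its edges (tilt below 0.07 rad), and the comb, the perfume and both lipsticks stand or lie within 30 mm of where they were (all of step 3 and x of palette in the frame of tray between -0.045 and 0.045 m and y of palette in the frame of tray between -0.07 and 0.07 m and z of palette in the frame of tray below 0.009 m and angle between palette's own z axis and vertical below 0.07 rad and linear speed of palette below 0.03 m/s and value of joint lid below 0.06 rad and angle between each of lipstick_a, lipstick_b, perfume, comb's own z axis and vertical below 0.3 rad and distance of each of lipstick_a, lipstick_b, perfume, comb from where it was at the start of the episode below 0.03 m); the robot touches nothing.
It fails at once if a keeper (comb, perfume, standing lipstick) is knocked over or shoved more than 30 mm (angle between any of lipstick_a, lipstick_b, perfume, comb's own z axis and vertical above 0.5 rad or distance of any of lipstick_a, lipstick_b, perfume, comb from where it was at the start of the episode above 0.03 m).
Of stick_a, stick_b, wand_a, wand_b, gloss only 3 to 5 are there at a start; the rules pass over those that are not, and their reading is None.
At some moment in a run one of stick_a, stick_b, wand_a, wand_b, gloss may be knocked a few centimetres aside while the robot is not near it.
Once in a run the grip may slacken for a moment while it holds something.
It also fails if it takes over 210 s, if anything falls off the work surface, if the arm or the gripper's body presses on something with over 40 N, if the wrist force passes 120 N, or if a joint passes its speed limit or range.

ROBOT

A 7-joint arm with a two-finger parallel gripper is mounted at the origin on the work surface. World frame = base frame: x ahead of the robot, y to its left, z up, the work surface at z = 0. Lengths are in mm, angles in degrees, forces in N, time in s.
With the tool pointing down it reaches from about 425 to 1025 mm from the base axis. Payload 9.4 kg.
Tool frame: the origin (TCP) lies on the centre line of the jaws, within the pads' length; the fingertips stand manip.tips_ahead ahead of it and the grasp point (between the pads) lies 2 mm behind it (manip.tips_ahead is the distance from the TCP to the fingertips, in mm); z points along the fingers, y is the line along which they close (so a half turn about z gives the same grasp; the last joint's range is limited). The gripper opens to 93 mm and grips with 3 to 60 N. Pads are 15 mm wide; open, the fingers measure 128 mm over their backs; the gripper's body (75 mm by 188 mm) begins 65 mm behind the grasp point.
Start: joints at [68.256, 34.337, -0.143, 91.639, 0.103, 54.024, -4.572], TCP at [216.181, -692.019, 235.618] pointing down, gripper open.
Joint ranges: [-147.43, 147.43], [-19.82, 112.94], [-74.19, 73.91], [6.32, 146.72], [-59.91, 239.91], [6.04, 106.73], [-150.56, 150.56]. Speed limits (degrees/s): [127.2, 127.2, 172.46, 172.46, 180, 180, 180].

INTERFACE

Orientations are given as [roll, pitch, yaw] about the fixed x, y, z axes, in that order (R = Rz(yaw) Ry(pitch) Rx(roll)).
In Python, from workcell import readout, grab_frame, manip gives the robot as it stands. The module is installed in compiled form; this text tells all that it offers.
- The arm moves only by the tool step_arm, never from a script. Its argument "rows" is a list of rows, each a list of 6 numbers: the shift along the tool's x, y, z in cm, then the turn, a rotation vector about the tool's x, y, z in rad. In form: [[x, y, z, wx, wy, wz], ...]. A call has 1 to 5 rows; each row shifts and turns the commanded pose from where the row before left it, along the tool's axes as they then stand; what a row does not reach is not made up. A row lasts 1/10 s, in which the tool goes at most 50 mm and 8.59 degrees, less where a joint would pass 70% of its speed; a pose out of reach is approached as far as the arm can. A call with a gripper value outside its range is refused whole. "gripper" is the closure, from -1 (fully open) to 1 (shut), set as the call begins (left out, the last holds). The fingers move at their own pace and stop on an object; "squeeze" is the grip in N (left out, the last holds). Time passes only in rows, so rows that do not move let the fingers close. It gives the time, the measured TCP pose, the force, the opening and the grip force at its end, in the units of the state.
- readout.state(): the state, without advancing time (a new reading comes with each control period).
- grab_frame(name): name is "scene" or "top" or "wrist"; returns a dict with "color" (480x640x3 uint8, red, green, blue), "depth" (480x640 float32, mm along the optical axis (not along the pixel's ray), 0 where there is no reading), "camera_matrix" (3x3 intrinsics, pixels), "xyz" and "attitude" of the camera in the world. Camera axes: x right, y down, z forward; pixel columns grow to the right and rows downward; lengths in mm; the calibration is good to about 2 mm. A picture is of the moment at which its call begins.
- manip.sign_off(): hands the job in; it is judged then, once.
The state is a dict: "time_s": time; "joint_positions": joint angles; "joint_velocities": joint speeds; "effort": joint torques, N m; "tcp_pos": TCP position; "tcp_rot": TCP orientation; "contact_force": force on the tool from outside, world axes, zero at the start; "moment": the same for the moment, N m; "gripper_width": finger opening in mm; "finger_force": force on a finger pad.
Only numpy, scipy, OpenCV 4.12 (cv2) and the standard library are available. Lean on these libraries where they do the work, as an engineer would, in place of code of your own. Each camera call takes 0.05 s, during which the arm holds its last target. There are 200 camera calls.

## Working session

There is one attempt and no reset: what is moved stays moved. The work goes in short steps, Python scripts to look and compute and a tool call to move; the robot and the scene stay as the last step left them, time stands still between calls to the robot, and variables do not carry over. Pictures are saved under pics/ and viewed, at most 14 in all, crops included, and the job is handed in when it is done.

Besides the shell and the picture viewer there is one more tool, called after "Call:" by a JSON object that holds its "api" and its "payload". step_arm: Moves the arm, as the interface text tells. Its arguments: {"type":"object","properties":{"rows":{"type":"array"},"gripper":{"type":"number"},"squeeze":{"type":"number"}},"required":["rows"]}

```bash
mkdir -p pics; cat > h.py <<'E'
import numpy as np, cv2
from workcell import readout, grab_frame, manip
from scipy.spatial.transform import Rotation as R
def grab(n):
    f=grab_frame(n); np.savez('last_'+n,**f); return f
def att(f):
    a=np.array(f['attitude'],float)
    return a if a.shape==(3,3) else R.from_euler('xyz',a,degrees=True).as_matrix()
def world(f):
    d=f['depth'].astype(float);K=f['camera_matrix'];v,u=np.mgrid[:480,:640]
    p=np.stack([(u-K[0,2])/K[0,0]*d,(v-K[1,2])/K[1,1]*d,d],-1)
    return p@att(f).T+np.array(f['xyz'])
E
python3 - <<'E'
from h import *
print(readout.state()); print(manip.tips_ahead)
for n in ('scene','top'):
    f=grab(n); print(n,f['xyz'],f['attitude'],f['camera_matrix'])
    cv2.imwrite(f'pics/{n}0.png',f['color'][:,:,::-1])
E
```

```text
{'time_s': 0.0, 'joint_positions': array([68.25657717, 34.38638414, -0.14492127, 91.68089028,  0.10498855,
       54.02478346, -4.57306287]), 'joint_velocities': array([ 0.02431081,  0.10715934, -0.01039458, -0.08975722, -0.06098887,
       -0.05735471,  0.02427312]), 'effort': array([-4.63855067e-04, -7.65070295e+01,  1.49774373e+00, -2.52349091e+01,
       -5.22432604e-02,  1.66688167e-02,  1.62271053e-04]), 'tcp_pos': array([ 216.01403162, -691.57787647,  234.73688075]), 'tcp_rot': array([-1.79908603e+02,  1.03378608e-02,  1.73517721e+01]), 'contact_force': array([-0.11546282, -0.00332959, -0.32209169]), 'moment': array([-0.0246051 , -0.04264996, -0.0338305 ]), 'finger_force': 0.0, 'gripper_width': 92.81933977960502}
17.0
scene [ 945.31441063 -594.63943109  741.7324632 ] [-133.6977165     0.69446358   31.31532888] [[457.53201223   0.         319.3883845 ]
 [  0.         457.53201223 237.84725118]
 [  0.           0.           1.        ]]
top [ 532.55714118    8.44478898 1161.30489738] [-176.96946099   -0.97955034  -90.9970307 ] [[439.30536525   0.         324.44464093]
 [  0.         439.30536525 230.94679771]
 [  0.           0.           1.        ]]
```

View pics/scene0.png

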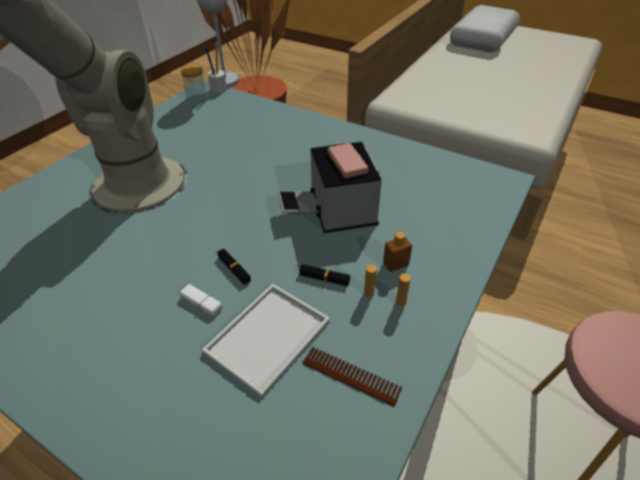

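View pics/top0.png

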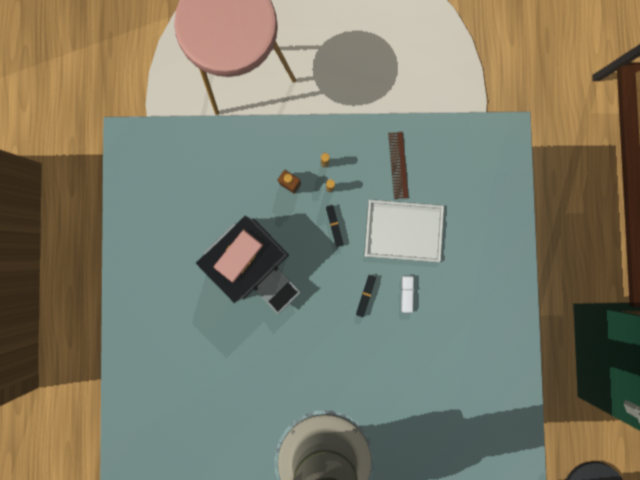

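The pictures show the bin at about (243,260) in the top view with the palette on its lid and its pedal at (283,295). There are three tubes: dark wands at (335,225) and (367,296), and a white tube at (407,294). The tray is at (404,232), the comb at (399,165), the lipsticks at (325,159) and (331,185), and the perfume at (289,181).

```bash
python3 - <<'E'
from h import *
f=dict(np.load('last_top.npz')); W=world(f); np.set_printoptions(precision=1,suppress=True)
z=W[...,2]; print('glass z',np.median(z[330:400,120:200]))
def rect(name,u0,v0,u1,v1,zlo,zhi,cond=None):
    m=np.zeros(z.shape,bool); m[v0:v1,u0:u1]=1; m&=(z>zlo)&(z<zhi)
    if cond is not None: m&=cond
    p=W[m]; (c,s,a)=cv2.minAreaRect(p[:,:2].astype(np.float32))
    q=p[:,:2]-p[:,:2].mean(0); w,V=np.linalg.eigh(q.T@q); L=V[:,1]
    print(name,len(p),'c',np.array(c),'mean',p.mean(0),'size',np.array(s),'rectang',round(a,1),'pca',round(np.degrees(np.arctan2(L[1],L[0]))%180,1),'zmed',np.median(p[:,2]),np.percentile(p[:,2],95))
col=f['color'].astype(int)
red=(col[...,0]-col[...,2]>50)
rect('palette',190,210,295,305,145,200)
rect('lid',190,210,295,305,125,145)
rect('pedal',262,270,305,315,15,80)
rect('wand1',320,200,350,250,8,40)
rect('wand2',352,268,382,322,8,40)
rect('white',396,270,420,318,8,45)
rect('tray',360,195,450,268,3,30)
rect('comb',385,125,412,202,-50,30,red)
rect('lipA',315,150,337,170,50,100)
rect('lipB',322,176,340,196,50,100)
rect('perf',275,165,305,195,50,110)
big=cv2.resize(f['color'][120:330,185:455],None,fx=2.9,fy=2.8,interpolation=cv2.INTER_CUBIC)
cv2.imwrite('pics/topc.png',big[:,:,::-1])
E
```

```text
glass z -0.3031889166650217
palette 1248 c [533.7 189.6] mean [533.4 188.7 153.5] size [ 62.  110.1] rectang 50.6 pca 140.5 zmed 153.63814928711588 156.6962875988081
lid 2704 c [528.4 190.9] mean [524.8 188.6 135.8] size [135.1 160.5] rectang 43.3 pca 129.3 zmed 135.84886997127364 138.89194216778515
pedal 1052 c [446.5 112.6] mean [444.2 108.3  44.1] size [92.4 79.9] rectang 43.1 pca 24.3 zmed 44.28053037086909 52.27051842300596
wand1 324 c [608.2 -38. ] mean [608.1 -37.8  19.6] size [109.2  20.3] rectang 13.6 pca 13.7 zmed 19.714129066024157 23.143688773374596
wand2 347 c [ 424.4 -116.5] mean [ 424.7 -115.9   19.5] size [ 20.6 109.1] rectang 70.6 pca 160.9 zmed 19.78473273953523 23.434330954310916
white 440 c [ 427.8 -224.5] mean [ 427.7 -223.7   19.5] size [93.7 34.2] rectang 1.1 pca 176.8 zmed 19.93347033338148 23.765049076746795
tray 4237 c [ 590.4 -225.2] mean [ 592.6 -223.8    7.3] size [238.1 191.2] rectang 89.0 pca 84.5 zmed 6.248636718835996 15.412332249026072<stdin>:8: RuntimeWarning: Mean of empty slice.
  ret = um.true_divide(
<stdin>:9: RuntimeWarning: Mean of empty slice.
  return _methods._mean(a, axis=axis, dtype=dtype,
  ret = ret.dtype.type(ret / rcount)
Traceback (most recent call last):
IndexError: index -1 is out of bounds for axis 0 with size 0
```

```bash
cat >> h.py <<'E'
def down(yaw,tilt=(0,0)):
    return R.from_euler('xyz',[180,0,yaw],degrees=True)
def plan(wps,pos=None,rot=None):
    """wps: list of (x,y,z,yaw[,Rot]); prints rows (cm, rad), <=46mm, <=8.3deg each"""
    s=readout.state()
    p=np.array(s['tcp_pos']) if pos is None else np.array(pos,float)
    r=R.from_euler('xyz',s['tcp_rot'],degrees=True) if rot is None else rot
    rows=[]
    for w in wps:
        t=np.array(w[:3],float); g=w[4] if len(w)>4 else down(w[3])
        step=w[5] if len(w)>5 else 46
        rv=(r.inv()*g).as_rotvec(); d=t-p
        n=max(1,int(np.ceil(max(np.linalg.norm(d)/step,np.degrees(np.linalg.norm(rv))/8.3))))
        for i in range(n):
            row=np.r_[r.inv().apply((t-p)/(n-i))/10,(r.inv()*g).as_rotvec()/(n-i)]
            row=np.r_[row[:3].round(2),row[3:].round(3)]+0.
            rows.append(row.tolist()); p=p+r.apply(row[:3]*10); r=r*R.from_rotvec(row[3:])
    print(len(rows),'rows')
    for i in range(0,len(rows),5): print(rows[i:i+5])
E
python3 - <<'E'
from h import *
f=dict(np.load('last_top.npz')); W=world(f); np.set_printoptions(precision=1,suppress=True)
z=W[...,2]; col=f['color'].astype(int)
m=np.zeros(z.shape,np.uint8); m[195:268,360:448]=1; m&=(z>9)&(z<25)
n,l,st,c=cv2.connectedComponentsWithStats(m); k=1+np.argmax(st[1:,4])
print('tray',cv2.minAreaRect(W[l==k][:,:2].astype(np.float32)))
for n,u,v in (('lipA',325,159),('lipB',331,185),('perf',289,181),('comb',403,165)):
    print(n,np.round(np.nanmax(W[v-6:v+7,u-6:u+7,2])),W[v,u],f['depth'][v,u])
big=cv2.resize(f['color'][120:330,185:455],None,fx=2.9,fy=2.8,interpolation=cv2.INTER_CUBIC)
cv2.imwrite('pics/topc.png',big[:,:,::-1])
plan([(350,-450,300,60),(533.5,189.5,300,140.5)])
E
```

```text
tray ((592.4244995117188, -221.84854125976562), (200.9694366455078, 149.96571350097656), 84.52387237548828)
lipA 1161.0 [769.3 -15.6  76.6] 1095.9067
lipB 1161.0 [703.6 -29.4  77.8] 1091.4648
perf 94.0 [713.   74.   90.4] 1077.5725
comb 10.0 [ 765.6 -224.5    6.9] 1169.0806
22 rows
[[2.86, -2.73, -0.93, 0.0, 0.0, -0.106], [3.13, -2.41, -0.93, 0.0, 0.0, -0.106], [3.36, -2.06, -0.93, 0.0, 0.0, -0.106], [3.56, -1.7, -0.92, 0.0, 0.0, -0.107], [3.73, -1.3, -0.93, 0.0, 0.0, -0.106]]
[[3.84, -0.9, -0.92, -0.001, 0.0, -0.107], [3.92, -0.49, -0.93, 0.0, -0.001, -0.106], [4.3, -1.07, 0.0, 0.0, 0.0, -0.094], [4.39, -0.67, 0.0, 0.0, 0.0, -0.094], [4.43, -0.25, 0.0, 0.0, 0.0, -0.094]]
[[4.43, 0.17, 0.0, 0.0, 0.0, -0.094], [4.4, 0.58, 0.0, 0.0, 0.0, -0.094], [4.32, 0.99, 0.0, 0.0, 0.0, -0.094], [4.21, 1.39, 0.0, 0.0, 0.0, -0.093], [4.06, 1.78, 0.0, 0.0, 0.0, -0.094]]
[[3.88, 2.15, 0.0, 0.0, 0.0, -0.093], [3.66, 2.5, 0.0, 0.0, 0.0, -0.094], [3.41, 2.84, 0.0, 0.0, 0.0, -0.093], [3.13, 3.14, -0.01, 0.0, 0.0, -0.094], [2.83, 3.42, 0.0, 0.0, 0.0, -0.093]]
[[2.5, 3.67, -0.01, 0.0, 0.0, -0.094], [2.14, 3.88, 0.0, 0.0, 0.0, -0.093]]
```

View pics/topc.png

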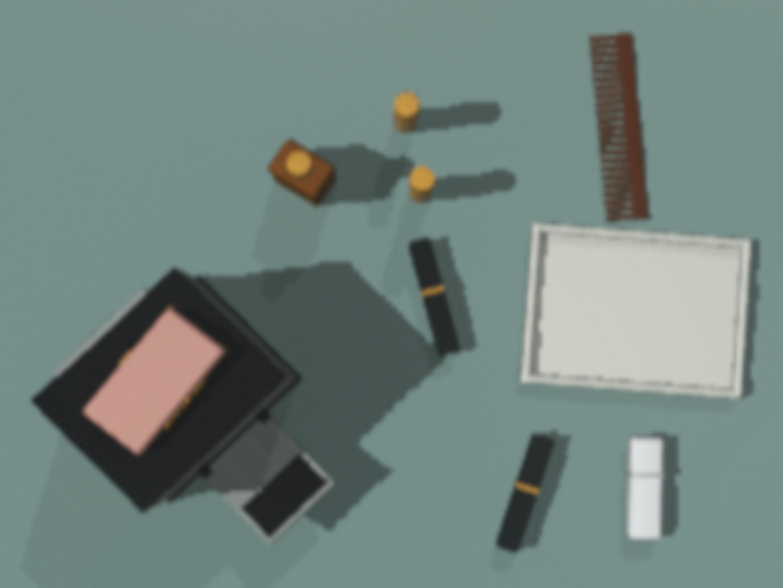

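The enlarged crop shows the palette with its latch on the pedal side, the tray tilted by about 5°, and all three tubes clear of the keepers. I'm moving over the palette now.

Call:
{"api": "step_arm", "payload": {"rows": [[2.86, -2.73, -0.93, 0, 0, -0.106], [3.13, -2.41, -0.93, 0, 0, -0.106], [3.36, -2.06, -0.93, 0, 0, -0.106], [3.56, -1.7, -0.92, 0, 0, -0.107], [3.73, -1.3, -0.93, 0, 0, -0.106]], "gripper": -1}}

```text
time_s: 0.6
tcp_pos: [312.3, -517.7, 282.1]
tcp_rot: [-180.0, 0.0, 48.0]
contact_force: [0.9, -0.4, -0.5]
gripper_width: 93.1
finger_force: 0.0
```

Call:
{"api": "step_arm", "payload": {"rows": [[3.84, -0.9, -0.92, 0, 0, -0.107], [3.92, -0.49, -0.93, 0, 0, -0.106], [4.3, -1.07, 0.0, 0.0, 0.0, -0.094], [4.39, -0.67, 0.0, 0.0, 0.0, -0.094], [4.43, -0.25, 0.0, 0.0, 0.0, -0.094]]}}

```text
time_s: 1.1
tcp_pos: [386.9, -320.6, 300.4]
tcp_rot: [-180.0, 0.0, 76.4]
contact_force: [1.4, -0.9, 0.1]
gripper_width: 93.5
finger_force: 0.0
```

Call:
{"api": "step_arm", "payload": {"rows": [[4.43, 0.17, 0.0, 0.0, 0.0, -0.094], [4.4, 0.58, 0.0, 0.0, 0.0, -0.094], [4.32, 0.99, 0.0, 0.0, 0.0, -0.094], [4.21, 1.39, 0.0, 0.0, 0.0, -0.093], [4.06, 1.78, 0.0, 0.0, 0.0, -0.094]]}}

```text
time_s: 1.6
tcp_pos: [448.0, -107.6, 300.5]
tcp_rot: [-180.0, 0.0, 103.2]
contact_force: [-0.2, -1.0, -0.5]
gripper_width: 92.9
finger_force: 0.0
```

Call:
{"api": "step_arm", "payload": {"rows": [[3.88, 2.15, 0.0, 0.0, 0.0, -0.093], [3.66, 2.5, 0.0, 0.0, 0.0, -0.094], [3.41, 2.84, 0.0, 0.0, 0.0, -0.093], [3.13, 3.14, 0, 0.0, 0.0, -0.094], [2.83, 3.42, 0.0, 0.0, 0.0, -0.093]]}}

```text
time_s: 2.1
tcp_pos: [509.3, 105.5, 300.4]
tcp_rot: [-180.0, 0.0, 130.0]
contact_force: [0.5, -1.1, 0.7]
gripper_width: 92.7
finger_force: 0.0
```

Call:
{"api": "step_arm", "payload": {"rows": [[2.5, 3.67, 0, 0.0, 0.0, -0.094], [2.14, 3.88, 0.0, 0.0, 0.0, -0.093], [0, 0, 0, 0, 0, 0], [0, 0, 0, 0, 0, 0]]}}

```text
time_s: 2.5
tcp_pos: [533.2, 189.9, 299.8]
tcp_rot: [-179.9, -0.1, 140.6]
contact_force: [0.1, -0.1, 0.9]
gripper_width: 92.7
finger_force: 0.0
```

```bash
python3 - <<'E'
from h import *
s=readout.state(); print(s['tcp_pos'],s['tcp_rot'],s['joint_positions'])
f=grab('wrist'); print(f['xyz'],f['attitude']); W=world(f); z=W[...,2]
cv2.imwrite('pics/w1.png',f['color'][:,:,::-1])
c=f['color'].astype(int); m=((z>147)&(z<165)&(c[...,0]-c[...,1]>25)).astype(np.uint8)
n,l,st,cc=cv2.connectedComponentsWithStats(m)
if n>1:
    k=1+np.argmax(st[1:,4]); p=W[l==k]; print(len(p),cv2.minAreaRect(p[:,:2].astype(np.float32)),np.median(p[:,2]))
E
```

```text
[533.17914392 189.94299579 299.84936229] [-1.79948205e+02 -6.21982333e-02  1.40561914e+02] [  5.46788474  24.36401613 -43.07578959 106.68055997  19.64835374
  56.68073011   4.49241334]
[473.03638852 239.96728548 448.75941437] [1.63810980e+02 1.21408168e-01 5.05795006e+01]
9354 ((532.173828125, 193.02444458007812), (59.287681579589844, 108.73658752441406), 50.76792907714844) 153.60280020570363
```

View pics/w1.png

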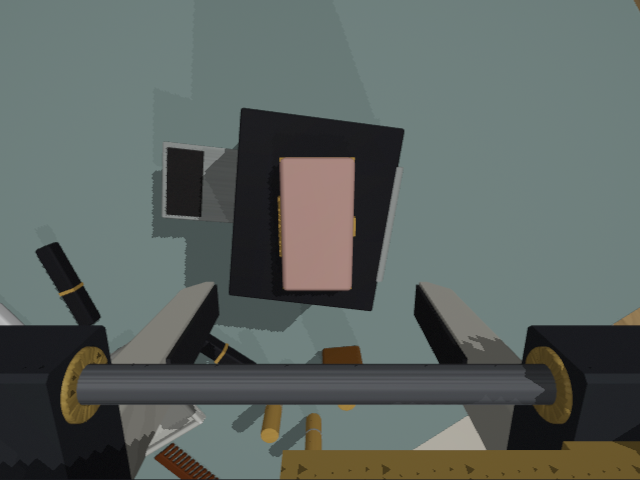

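```bash
python3 - <<'E'
from h import *
plan([(532.7,191.5,190,140.8),(532.7,191.5,157,140.8)])
E
```

```text
4 rows
[[0.07, 0.07, 3.66, 0.0, 0.0, -0.002], [0.08, 0.07, 3.67, -0.001, 0.0, -0.002], [0.07, 0.07, 3.66, 0.0, 0.0, -0.002], [0.0, 0.0, 3.3, 0.0, 0.0, 0.0]]
```

The palette is centred under the gripper at about (317,223), with a small latch at (353,226). I'm descending to grip it.

Call:
{"api": "step_arm", "payload": {"rows": [[0.07, 0.07, 3.66, 0, 0, -0.002], [0.08, 0.07, 3.67, 0, 0, -0.002], [0.07, 0.07, 3.66, 0, 0, -0.002], [0, 0, 1.7, 0, 0, 0], [0, 0, 1.6, 0, 0, 0]]}}

```text
time_s: 3.05
tcp_pos: [532.8, 189.8, 156.3]
tcp_rot: [-179.9, -0.0, 140.7]
contact_force: [0.3, -0.0, -0.8]
gripper_width: 92.9
finger_force: 0.0
```

Call:
{"api": "step_arm", "payload": {"rows": [[0, 0, 0, 0, 0, 0], [0, 0, 0, 0, 0, 0], [0, 0, 0, 0, 0, 0], [0, 0, 0, 0, 0, 0], [0, 0, 0, 0, 0, 0]], "gripper": 1, "squeeze": 25}}

```text
time_s: 3.55
tcp_pos: [533.5, 192.0, 158.3]
tcp_rot: [180.0, 0.0, 140.8]
contact_force: [0.2, 1.0, 1.6]
gripper_width: 57.4
finger_force: 22.9
```

Call:
{"api": "step_arm", "payload": {"rows": [[0, 0, 0, 0, 0, 0], [0, 0, 0, 0, 0, 0], [0, 0, -1, 0, 0, 0], [0, 0, -3, 0, 0, 0], [0, 0, -4, 0, 0, 0]]}}

```text
time_s: 4.05
tcp_pos: [532.2, 191.9, 237.6]
tcp_rot: [-179.8, -0.1, 140.9]
contact_force: [0.7, 0.0, -0.9]
gripper_width: 57.2
finger_force: 25.0
```

```bash
python3 - <<'E'
from h import *
plan([(570,-60,230,105),(591,-222,150,84.7),(592,-222,60,84.7)])
E
```

```text
12 rows
[[-3.14, -2.86, 0.13, -0.001, 0.0, 0.104], [-3.42, -2.52, 0.12, -0.001, 0.0, 0.104], [-3.66, -2.15, 0.12, 0.0, 0.0, 0.104], [-3.87, -1.75, 0.12, -0.001, -0.001, 0.105], [-4.03, -1.34, 0.13, 0.0, 0.0, 0.104]]
[[-4.14, -0.92, 0.12, -0.001, -0.001, 0.105], [-4.05, -0.54, 2.0, 0.0, 0.0, 0.089], [-4.08, -0.18, 2.0, 0.0, 0.0, 0.088], [-4.08, 0.18, 2.0, 0.0, 0.0, 0.089], [-4.04, 0.54, 2.01, 0.0, 0.0, 0.088]]
[[0.0, 0.05, 4.5, 0.0, 0.0, 0.0], [0.01, 0.04, 4.5, 0.0, 0.0, 0.0]]
```

Call:
{"api": "step_arm", "payload": {"rows": [[-3.14, -2.86, 0.13, 0, 0, 0.104], [-3.42, -2.52, 0.12, 0, 0.0, 0.104], [-3.66, -2.15, 0.12, 0.0, 0.0, 0.104], [-3.87, -1.75, 0.12, 0, 0, 0.105], [-4.03, -1.34, 0.13, 0.0, 0.0, 0.104]]}}

```text
time_s: 4.55
tcp_pos: [564.7, -19.3, 232.1]
tcp_rot: [180.0, -0.0, 110.7]
contact_force: [1.0, 0.1, -1.0]
gripper_width: 57.7
finger_force: 25.0
```

Call:
{"api": "step_arm", "payload": {"rows": [[-4.14, -0.92, 0.12, 0, 0, 0.105], [-4.05, -0.54, 2.0, 0.0, 0.0, 0.089], [-4.08, -0.18, 2.0, 0.0, 0.0, 0.088], [-4.08, 0.18, 2.0, 0.0, 0.0, 0.089], [-4.04, 0.54, 2.01, 0.0, 0.0, 0.088]]}}

```text
time_s: 5.05
tcp_pos: [591.9, -223.2, 150.0]
tcp_rot: [180.0, -0.0, 84.5]
contact_force: [1.0, 0.6, -1.9]
gripper_width: 57.8
finger_force: 25.0
```

Call:
{"api": "step_arm", "payload": {"rows": [[0.0, 0.05, 4.5, 0.0, 0.0, 0.0], [0.01, 0.04, 2.5, 0.0, 0.0, 0.0], [0, 0, 0, 0, 0, 0], [0, 0, 0, 0, 0, 0]]}}

```text
time_s: 5.45
tcp_pos: [593.0, -221.2, 80.7]
tcp_rot: [-180.0, -0.0, 84.7]
contact_force: [-0.3, -0.4, -1.3]
gripper_width: 57.7
finger_force: 25.0
```

```bash
python3 - <<'E'
from h import *
f=grab('wrist'); W=world(f)
cv2.imwrite('pics/w2.png',f['color'][:,:,::-1])
plan([(592,-222,40,84.7),(592,-222,26.5,84.7)])
E
```

```text
2 rows
[[-0.08, -0.16, 4.15, 0.002, 0.0, 0.0], [0.0, 0.0, 1.35, 0.0, 0.0, 0.0]]
```

View pics/w2.png

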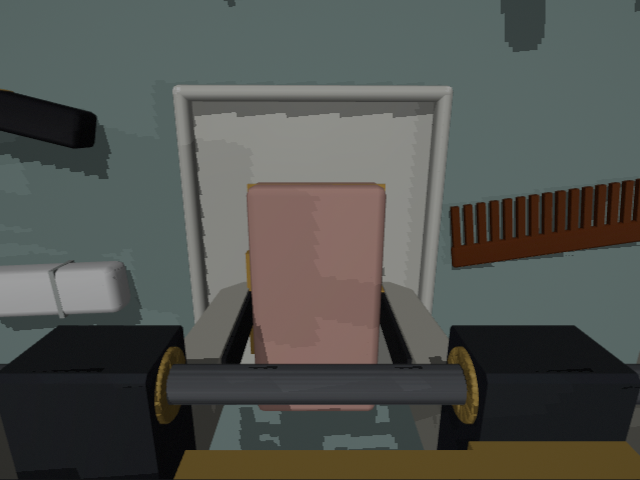

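The palette is held flat and centred over the tray, so I'm lowering it.

Call:
{"api": "step_arm", "payload": {"rows": [[-0.08, -0.16, 3, 0, 0, 0], [0, 0, 1.2, 0, 0, 0], [0, 0, 0.8, 0, 0, 0], [0, 0, 0.4, 0, 0, 0], [0, 0, 0, 0, 0, 0]]}}

```text
time_s: 6.0
tcp_pos: [591.6, -222.2, 27.1]
tcp_rot: [179.9, 0.0, 84.7]
contact_force: [0.4, 0.7, -0.5]
gripper_width: 57.9
finger_force: 25.0
```

Call:
{"api": "step_arm", "payload": {"rows": [[0, 0, 0.1, 0, 0, 0], [0, 0, 0.1, 0, 0, 0], [0, 0, 0, 0, 0, 0]]}}

```text
time_s: 6.3
tcp_pos: [591.7, -222.3, 26.8]
tcp_rot: [179.9, 0.1, 84.7]
contact_force: [-4.2, 1.4, 21.4]
gripper_width: 57.8
finger_force: 25.0
```

Call:
{"api": "step_arm", "payload": {"rows": [[0, 0, -0.1, 0, 0, 0], [0, 0, 0, 0, 0, 0], [0, 0, 0, 0, 0, 0], [0, 0, 0, 0, 0, 0]], "gripper": -0.6}}

```text
time_s: 6.7
tcp_pos: [591.1, -222.4, 25.1]
tcp_rot: [180.0, -0.0, 84.7]
contact_force: [0.1, -0.0, -0.2]
gripper_width: 74.1
finger_force: 0.0
```

Call:
{"api": "step_arm", "payload": {"rows": [[0, 0, -1, 0, 0, 0], [0, 0, -3, 0, 0, 0], [0, 0, -5, 0, 0, 0], [0, 0, -5, 0, 0, 0], [0, 0, -4, 0, 0, 0]]}}

```text
time_s: 7.2
tcp_pos: [591.2, -222.2, 208.5]
tcp_rot: [179.9, 0.0, 84.7]
contact_force: [1.4, -0.2, 0.0]
gripper_width: 74.1
finger_force: 0.0
```

```bash
python3 - <<'E'
from h import *
f=grab('top'); W=world(f); z=W[...,2];c=f['color'].astype(int)
f2=grab('wrist'); cv2.imwrite('pics/w3.png',f2['color'][:,:,::-1])
W=world(f2);z=W[...,2];c=f2['color'].astype(int)
m=((c[...,0]-c[...,1]>25)&(z>15)&(z<35)).astype(np.uint8); n,l,st,_=cv2.connectedComponentsWithStats(m)
k=1+np.argmax(st[1:,4]);p=W[l==k]; print(len(p),cv2.minAreaRect(p[:,:2].astype(np.float32)),np.median(p[:,2]))
A=np.c_[p[:,:2],np.ones(len(p))]; print('plane',np.linalg.lstsq(A,p[:,2],rcond=None)[0])
# pedal: pad centre ; bin yaw
y=np.radians(43.2); d=np.array([np.cos(y),np.sin(y)]); print('pad from bin',np.array([528.4,190.9])-d*(65+70))
E
```

```text
6957 ((590.0320434570312, -220.2262725830078), (107.40219116210938, 57.50542449951172), 84.07008361816406) 22.731165676416197
plane [ 4.81736583e-03 -2.81985701e-03  1.92310859e+01]
pad from bin [429.9892353  98.4861407]
```

View pics/w3.png

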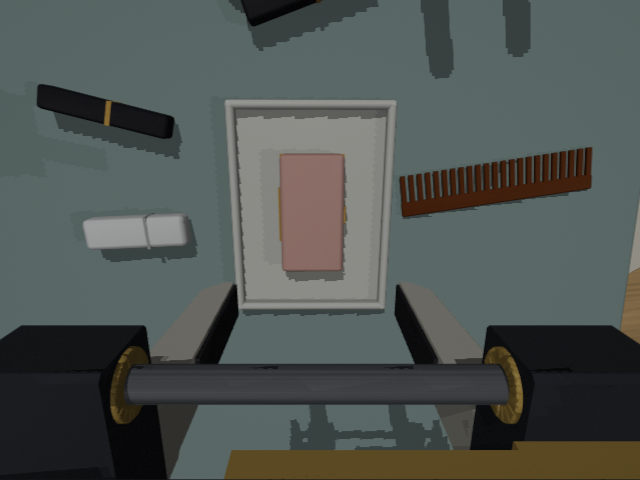

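The palette is flat and centred in the tray at about (312,212), with the fingers clear. Next is the pedal.

```bash
python3 - <<'E'
from h import *
plan([(500,-60,200,64),(435,102.5,130,43.2),(435,102.5,75,43.2)])
E
```

```text
12 rows
[[3.07, -2.17, 0.21, 0.002, 0.0, 0.072], [2.9, -2.38, 0.21, 0.002, 0.0, 0.072], [2.72, -2.59, 0.21, 0.002, 0.0, 0.072], [2.53, -2.78, 0.22, 0.002, 0.0, 0.072], [2.33, -2.95, 0.23, 0.001, 0.0, 0.072]]
[[2.35, -2.59, 1.4, 0.0, 0.0, 0.073], [2.16, -2.76, 1.4, 0.0, 0.0, 0.073], [1.95, -2.91, 1.4, 0.0, 0.0, 0.073], [1.74, -3.04, 1.4, 0.0, 0.0, 0.072], [1.51, -3.15, 1.39, 0.0, 0.0, 0.073]]
[[0.0, 0.0, 2.75, 0.0, 0.0, 0.0], [0.0, -0.01, 2.75, 0.0, 0.0, 0.0]]
```

Call:
{"api": "step_arm", "payload": {"rows": [[3.07, -2.17, 0.21, 0.002, 0.0, 0.072], [2.9, -2.38, 0.21, 0.002, 0.0, 0.072], [2.72, -2.59, 0.21, 0.002, 0.0, 0.072], [2.53, -2.78, 0.22, 0.002, 0.0, 0.072], [2.33, -2.95, 0.23, 0.001, 0.0, 0.072]], "gripper": 1}}

```text
time_s: 7.8
tcp_pos: [496.0, -58.4, 194.7]
tcp_rot: [-179.5, 0.1, 63.9]
contact_force: [1.0, 0.6, 0.2]
gripper_width: 39.0
finger_force: 0.0
```

Call:
{"api": "step_arm", "payload": {"rows": [[2.35, -2.59, 1.4, 0.0, 0.0, 0.073], [2.16, -2.76, 1.4, 0.0, 0.0, 0.073], [1.95, -2.91, 1.4, 0.0, 0.0, 0.073], [1.74, -3.04, 1.4, 0.0, 0.0, 0.072], [1.51, -3.15, 1.39, 0.0, 0.0, 0.073]]}}

```text
time_s: 8.3
tcp_pos: [430.8, 104.2, 125.4]
tcp_rot: [-179.6, 0.3, 43.0]
contact_force: [1.1, 0.5, -0.1]
gripper_width: 1.4
finger_force: 0.0
```

Call:
{"api": "step_arm", "payload": {"rows": [[0, 0, 2.75, 0, 0, 0], [0, 0, 1.75, 0, 0, 0], [0, 0, 0, 0, 0, 0]]}}

```text
time_s: 8.6
tcp_pos: [430.0, 103.5, 79.2]
tcp_rot: [-179.5, 0.5, 43.3]
contact_force: [0.5, 0.1, 0.7]
gripper_width: 0.5
finger_force: 0.0
```

Call:
{"api": "step_arm", "payload": {"rows": [[0, 0, 0.5, 0, 0, 0], [0, 0, 0.5, 0, 0, 0], [0, 0, 0.5, 0, 0, 0], [0, 0, 0.5, 0, 0, 0], [0, 0, 0.5, 0, 0, 0]]}}

```text
time_s: 9.1
tcp_pos: [430.4, 102.0, 56.3]
tcp_rot: [-179.6, 0.4, 43.1]
contact_force: [-3.1, -5.0, 14.2]
gripper_width: 0.5
finger_force: 6.8
```

Call:
{"api": "step_arm", "payload": {"rows": [[0, 0, 0.5, 0, 0, 0], [0, 0, 0.5, 0, 0, 0], [0, 0, 0.4, 0, 0, 0], [0, 0, 0, 0, 0, 0]]}}

```text
time_s: 9.5
tcp_pos: [429.7, 101.4, 43.5]
tcp_rot: [-179.6, 0.4, 43.1]
contact_force: [-6.7, -5.4, 39.2]
gripper_width: 0.6
finger_force: 19.9
```

Call:
{"api": "step_arm", "payload": {"rows": [[0, 0, -0.05, 0, 0, 0], [0, 0, 0, 0, 0, 0], [0, 0, 0, 0, 0, 0]]}}

```text
time_s: 9.8
tcp_pos: [429.7, 101.4, 43.7]
tcp_rot: [-179.6, 0.4, 43.1]
contact_force: [-4.6, -6.1, 29.2]
gripper_width: 0.4
finger_force: 15.1
```

```bash
python3 - <<'E'
from h import *
f=grab('scene'); cv2.imwrite('pics/s2.png',f['color'][:,:,::-1])
print(readout.state()['contact_force'])
E
```

```text
[-4.79147567 -5.58961963 29.11037497]
```

View pics/s2.png

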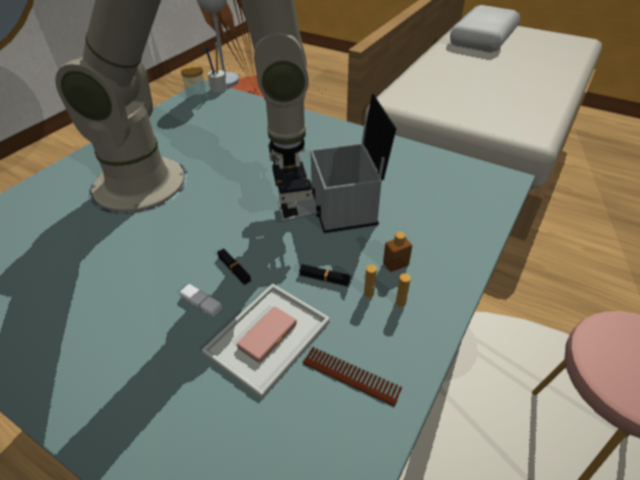

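The lid is up at about (380,135), the pedal is at its stop, and the tubes haven't moved. I'm going for the first wand.

```bash
python3 - <<'E'
from h import *
print(readout.state()['joint_positions'])
plan([(430,98,160,50),(438,-110,190,161)])
E
```

```text
[-17.72610901  36.30839643  -3.978791   136.01924585  14.68128477
   8.51985446 -82.39924133]
17 rows
[[-0.1, 0.06, -3.88, -0.002, 0.002, -0.04], [-0.09, 0.07, -3.88, -0.003, 0.002, -0.04], [-0.09, 0.07, -3.87, -0.002, 0.002, -0.041], [-1.1, 1.0, -0.21, 0.0, 0.0, -0.138], [-1.23, 0.84, -0.21, 0.0, 0.0, -0.138]]
[[-1.33, 0.66, -0.21, 0.0, 0.0, -0.138], [-1.41, 0.47, -0.22, 0.0, 0.0, -0.138], [-1.46, 0.27, -0.21, 0.0, 0.0, -0.139], [-1.49, 0.07, -0.22, 0.0, 0.0, -0.138], [-1.48, -0.14, -0.21, 0.0, 0.0, -0.139]]
[[-1.45, -0.34, -0.22, 0.0, 0.0, -0.138], [-1.39, -0.54, -0.21, 0.0, 0.0, -0.139], [-1.3, -0.72, -0.22, 0.0, 0.0, -0.138], [-1.18, -0.89, -0.21, 0.0, 0.0, -0.139], [-1.05, -1.05, -0.22, 0.0, 0.0, -0.138]]
[[-0.9, -1.19, -0.21, 0.0, 0.0, -0.139], [-0.72, -1.3, -0.22, 0.0, 0.0, -0.138]]
```

Call:
{"api": "step_arm", "payload": {"rows": [[-0.1, 0.06, -3.88, -0.002, 0.002, -0.04], [-0.09, 0.07, -3.88, -0.003, 0.002, -0.04], [-0.09, 0.07, -3.87, -0.002, 0.002, -0.041], [-1.1, 1.0, -0.21, 0.0, 0.0, -0.138], [-1.23, 0.84, -0.21, 0.0, 0.0, -0.138]], "gripper": -0.2}}

```text
time_s: 10.35
tcp_pos: [433.0, 69.7, 164.4]
tcp_rot: [179.8, -0.2, 66.3]
contact_force: [0.2, 0.1, -0.3]
gripper_width: 36.3
finger_force: 0.0
```

Call:
{"api": "step_arm", "payload": {"rows": [[-1.33, 0.66, -0.21, 0.0, 0.0, -0.138], [-1.41, 0.47, -0.22, 0.0, 0.0, -0.138], [-1.46, 0.27, -0.21, 0.0, 0.0, -0.139], [-1.49, 0.07, -0.22, 0.0, 0.0, -0.138], [-1.48, -0.14, -0.21, 0.0, 0.0, -0.139]]}}

```text
time_s: 10.85
tcp_pos: [435.2, -5.3, 173.6]
tcp_rot: [179.9, -0.1, 105.9]
contact_force: [0.2, 0.2, 0.1]
gripper_width: 55.8
finger_force: 0.0
```

Call:
{"api": "step_arm", "payload": {"rows": [[-1.45, -0.34, -0.22, 0.0, 0.0, -0.138], [-1.39, -0.54, -0.21, 0.0, 0.0, -0.139], [-1.3, -0.72, -0.22, 0.0, 0.0, -0.138], [-1.18, -0.89, -0.21, 0.0, 0.0, -0.139], [-1.05, -1.05, -0.22, 0.0, 0.0, -0.138]]}}

```text
time_s: 11.35
tcp_pos: [438.1, -79.5, 184.2]
tcp_rot: [179.9, -0.0, 145.5]
contact_force: [0.3, -0.5, -0.4]
gripper_width: 56.4
finger_force: 0.0
```

Call:
{"api": "step_arm", "payload": {"rows": [[-0.9, -1.19, -0.21, 0.0, 0.0, -0.139], [-0.72, -1.3, -0.22, 0.0, 0.0, -0.138], [0, 0, 0, 0, 0, 0], [0, 0, 0, 0, 0, 0]]}}

```text
time_s: 11.75
tcp_pos: [439.2, -108.5, 188.2]
tcp_rot: [179.9, -0.0, 160.8]
contact_force: [0.6, 0.6, -0.1]
gripper_width: 55.6
finger_force: 0.0
```

```bash
cat >> h.py <<'E'
def tubes(name='wrist',zlo=9,zhi=34,lim=(330,700,-330,60)):
    """small raised blobs on the glass: centre, size, long-axis direction"""
    f=grab(name); W=world(f); z=W[...,2]; x,y=W[...,0],W[...,1]
    d=f['depth']
    m=((z>zlo)&(z<zhi)&(d>0)&(x>lim[0])&(x<lim[1])&(y>lim[2])&(y<lim[3])).astype(np.uint8)
    m=cv2.morphologyEx(m,cv2.MORPH_OPEN,np.ones((3,3),np.uint8))
    n,l,st,_=cv2.connectedComponentsWithStats(m)
    for k in range(1,n):
        if st[k,4]<150: continue
        p=W[l==k]; (c,s,a)=cv2.minAreaRect(p[:,:2].astype(np.float32))
        q=p[:,:2]-p[:,:2].mean(0); V=np.linalg.eigh(q.T@q)[1][:,1]
        print('blob',st[k,:5],'c',np.round(c,1),'size',np.round(s,1),'dir',round(np.degrees(np.arctan2(V[1],V[0]))%180,1),'ztop',round(np.median(p[:,2]),1),'rgb',f['color'][l==k].mean(0).round())
    return f
E
python3 - <<'E'
from h import *
s=readout.state(); print(s['tcp_pos'],s['tcp_rot'],s['joint_positions'])
tubes()
E
```

```text
[ 439.23087123 -108.50677809  188.18866432] [ 1.79863503e+02 -9.16801205e-03  1.60809744e+02] [ 43.34461956  26.88603237 -49.63977852 127.03946079  32.60596167
  39.45867937  41.50368584]
blob [ 290  140   25  128 2958] c [ 421.7 -114.5] size [ 20.3 109.1] dir 160.8 ztop 19.5 rgb [29. 28. 28.]
blob [ 153  194   69  106 3734] c [ 424.9 -222.8] size [30.8 95.4] dir 177.3 ztop 19.4 rgb [158. 159. 159.]
blob [ 253  308  102   56 1171] c [ 534.7 -145. ] size [103.3  51.6] dir 59.9 ztop 13.0 rgb [143. 143. 139.]
blob [ 218  405  102   31 1971] c [ 605.3 -218.6] size [104.7  35.4] dir 80.1 ztop 22.6 rgb [153. 123. 116.]
blob [273 405  99  45 913] c [ 663.3 -173.9] size [ 40.2 109.6] dir 93.6 ztop 12.7 rgb [139. 139. 135.]
```

```bash
python3 - <<'E'
from h import *
plan([(434,-119,75,160.9),(434,-119,21,160.9)])
E
```

```text
5 rows
[[0.05, -0.41, 3.77, 0.001, 0.0, 0.0], [0.04, -0.41, 3.78, 0.001, 0.0, 0.0], [0.05, -0.4, 3.77, 0.0, 0.0, 0.0], [0.0, 0.0, 2.7, 0.0, 0.0, 0.0], [0.0, 0.0, 2.7, 0.0, 0.0, 0.0]]
```

Call:
{"api": "step_arm", "payload": {"rows": [[0.05, -0.41, 3.77, 0.001, 0, 0], [0.04, -0.41, 3.78, 0.001, 0, 0], [0.05, -0.4, 3.77, 0, 0, 0], [0, 0, 2.7, 0, 0, 0], [0, 0, 2.6, 0, 0, 0]]}}

```text
time_s: 12.3
tcp_pos: [433.9, -118.4, 20.9]
tcp_rot: [180.0, -0.1, 161.0]
contact_force: [0.7, -0.1, -0.4]
gripper_width: 55.6
finger_force: 0.0
```

Call:
{"api": "step_arm", "payload": {"rows": [[0, 0, 0, 0, 0, 0], [0, 0, 0, 0, 0, 0], [0, 0, 0, 0, 0, 0], [0, 0, 0, 0, 0, 0], [0, 0, 0, 0, 0, 0]], "gripper": 1, "squeeze": 25}}

```text
time_s: 12.8
tcp_pos: [434.6, -119.8, 23.0]
tcp_rot: [180.0, 0.1, 161.0]
contact_force: [-0.1, -1.1, 0.8]
gripper_width: 20.3
finger_force: 0.3
```

Call:
{"api": "step_arm", "payload": {"rows": [[0, 0, -1, 0, 0, 0], [0, 0, -4, 0, 0, 0], [0, 0, -4.5, 0, 0, 0], [0, 0, -4.5, 0, 0, 0], [0, 0, -4.5, 0, 0, 0]]}}

```text
time_s: 13.3
tcp_pos: [433.3, -119.2, 209.2]
tcp_rot: [180.0, -0.1, 161.1]
contact_force: [0.4, -0.7, 0.0]
gripper_width: 19.5
finger_force: 25.0
```

```bash
python3 - <<'E'
from h import *
s=readout.state(); print(s['joint_positions'])
y=np.radians(43.2); B=np.array([528.4,190.9]); ex=np.array([np.cos(y),np.sin(y)]); ey=np.array([-ex[1],ex[0]])
t=B-36*ex-12*ey   # wand centre is 12mm toward +tool x from the grasp
print(t)
plan([(445,0,215,147),(t[0]-25,t[1]-30,215,133.2),(t[0],t[1],215,133.2)])
E
```

```text
[ 46.49418074  24.88881155 -51.20404662 126.01695681  29.46733789
  41.71746552  46.2449395 ]
[510.37169468 157.50868066]
7 rows
[[0.92, 3.89, -0.19, 0.0, 0.0, 0.082], [1.24, 3.8, -0.19, 0.0, 0.0, 0.082], [1.54, 3.68, -0.19, 0.0, -0.001, 0.082], [1.19, 4.3, 0.0, 0.0, 0.0, 0.08], [1.52, 4.19, 0.0, 0.0, 0.0, 0.08]]
[[1.86, 4.05, 0.0, 0.0, 0.0, 0.081], [0.48, 3.87, 0.0, 0.0, 0.0, 0.0]]
```

Call:
{"api": "step_arm", "payload": {"rows": [[0.92, 3.89, -0.19, 0, 0, 0.082], [1.24, 3.8, -0.19, 0, 0, 0.082], [1.54, 3.68, -0.19, 0, 0, 0.082], [1.19, 4.3, 0, 0, 0, 0.08], [1.52, 4.19, 0, 0, 0, 0.08]]}}

```text
time_s: 13.8
tcp_pos: [472.7, 85.8, 213.5]
tcp_rot: [180.0, 0.0, 137.6]
contact_force: [0.8, -0.6, 0.4]
gripper_width: 19.9
finger_force: 25.0
```

Call:
{"api": "step_arm", "payload": {"rows": [[1.86, 4.05, 0, 0, 0, 0.081], [0.48, 3.87, 0, 0, 0, 0], [0, 0, 0, 0, 0, 0], [0, 0, 0, 0, 0, 0]]}}

```text
time_s: 14.2
tcp_pos: [510.6, 157.6, 212.7]
tcp_rot: [-180.0, -0.0, 133.3]
contact_force: [-1.2, -0.7, -1.3]
gripper_width: 19.8
finger_force: 25.0
```

```bash
python3 - <<'E'
from h import *
f=grab('wrist'); cv2.imwrite('pics/w4.png',f['color'][:,:,::-1])
plan([(510,157,164,133.2)])
E
```

```text
2 rows
[[0.03, 0.01, 2.43, -0.001, 0.0, 0.0], [0.02, 0.01, 2.43, 0.0, 0.0, 0.0]]
```

View pics/w4.png

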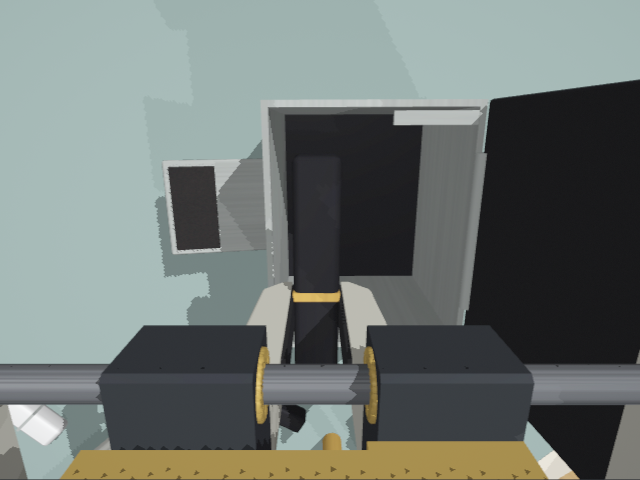

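The wand is lined up over the bin opening, spanning columns 293–340 with the walls at 265 and 480. The gripper body is still above the lid's top edge, so I'm lowering a little and releasing.

Call:
{"api": "step_arm", "payload": {"rows": [[0, 0, 1.4, 0, 0, 0], [0, 0, 0, 0, 0, 0], [0, 0, 0, 0, 0, 0]]}}

```text
time_s: 14.55
tcp_pos: [510.5, 156.3, 198.2]
tcp_rot: [-179.9, -0.0, 133.1]
contact_force: [0.4, -0.3, -0.2]
gripper_width: 19.5
finger_force: 25.0
```

Call:
{"api": "step_arm", "payload": {"rows": [[0, 0, 0, 0, 0, 0], [0, 0, 0, 0, 0, 0], [0, 0, 0, 0, 0, 0], [0, 0, 0, 0, 0, 0], [0, 0, -1, 0, 0, 0]], "gripper": -0.2}}

```text
time_s: 15.05
tcp_pos: [510.5, 157.2, 208.2]
tcp_rot: [-179.9, -0.0, 133.2]
contact_force: [0.1, -0.2, 0.8]
gripper_width: 53.9
finger_force: 0.0
```

```bash
python3 - <<'E'
from h import *
f=grab('wrist'); cv2.imwrite('pics/w5.png',f['color'][:,:,::-1])
plan([(500,110,230,120),(436,-100,220,40),(447,-212,190,-3)])
plan([(500,110,230,133),(560,-60,200,33),(590,-44,170,13.7)])
E
```

```text
18 rows
[[-1.36, -2.05, -0.99, 0.0, 0.0, 0.115], [-1.58, -1.88, -0.98, 0.001, 0.0, 0.116], [-1.5, -1.6, 0.1, 0.0, 0.0, 0.14], [-1.71, -1.38, 0.1, 0.0, 0.0, 0.14], [-1.88, -1.13, 0.1, 0.0, 0.0, 0.14]]
[[-2.02, -0.85, 0.1, 0.0, 0.0, 0.139], [-2.12, -0.57, 0.1, 0.0, 0.0, 0.14], [-2.18, -0.26, 0.1, 0.0, 0.0, 0.139], [-2.2, 0.04, 0.1, 0.0, 0.0, 0.14], [-2.17, 0.35, 0.1, 0.0, 0.0, 0.139]]
[[-2.1, 0.64, 0.1, 0.0, 0.0, 0.14], [-1.98, 0.93, 0.11, 0.0, 0.0, 0.139], [-1.06, 1.55, 0.5, 0.0, 0.0, 0.125], [-0.86, 1.67, 0.5, 0.0, 0.0, 0.125], [-0.64, 1.76, 0.5, 0.0, 0.0, 0.125]]
[[-0.42, 1.83, 0.5, 0.0, 0.0, 0.125], [-0.19, 1.87, 0.5, 0.0, 0.0, 0.125], [0.04, 1.87, 0.5, 0.0, 0.0, 0.126]]
18 rows
[[-1.36, -2.05, -0.99, 0.0, 0.0, 0.002], [-1.36, -2.04, -0.98, 0.001, 0.0, 0.002], [-1.27, -0.55, 0.23, 0.0, 0.0, 0.134], [-1.33, -0.38, 0.23, 0.0, 0.0, 0.134], [-1.37, -0.2, 0.23, 0.0, 0.0, 0.134]]
[[-1.39, -0.01, 0.23, 0.0, 0.0, 0.134], [-1.38, 0.17, 0.23, 0.0, 0.0, 0.134], [-1.34, 0.35, 0.23, 0.0, 0.0, 0.134], [-1.28, 0.53, 0.23, 0.0, 0.0, 0.134], [-1.2, 0.7, 0.23, 0.0, 0.0, 0.135]]
[[-1.09, 0.85, 0.23, 0.0, 0.0, 0.134], [-0.97, 0.99, 0.23, 0.0, 0.0, 0.135], [-0.83, 1.11, 0.24, 0.0, 0.0, 0.134], [-0.67, 1.22, 0.23, 0.0, 0.0, 0.135], [-0.51, 1.29, 0.24, 0.0, 0.0, 0.134]]
[[1.13, 0.1, 1.0, 0.0, 0.0, 0.112], [1.14, -0.03, 1.0, 0.0, 0.0, 0.113], [1.12, -0.16, 1.0, 0.0, 0.0, 0.112]]
```

View pics/w5.png

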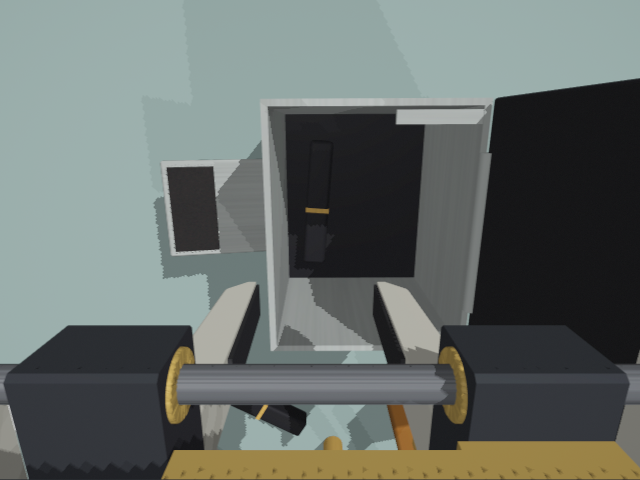

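The wand is flat on the bin floor at about (317,205). Next is the stick.

```bash
python3 - <<'E'
from h import *
plan([(485,90,225,140),(440,-130,215,165),(428,-220,180,177)])
E
```

```text
10 rows
[[-1.57, -3.28, -0.74, 0.0, 0.0, -0.059], [-1.38, -3.37, -0.73, 0.0, 0.0, -0.059], [-2.14, -3.95, 0.2, 0.0, 0.0, -0.087], [-1.79, -4.12, 0.2, 0.0, 0.0, -0.087], [-1.42, -4.26, 0.2, 0.0, 0.0, -0.088]]
[[-1.04, -4.37, 0.2, 0.0, 0.0, -0.087], [-0.66, -4.44, 0.19, 0.0, 0.0, -0.088], [-0.39, -3.0, 1.17, 0.0, 0.0, -0.07], [-0.18, -3.02, 1.16, 0.0, 0.0, -0.069], [0.03, -3.03, 1.17, 0.0, 0.001, -0.07]]
```

Call:
{"api": "step_arm", "payload": {"rows": [[-1.57, -3.28, -0.74, 0.0, 0.0, -0.059], [-1.38, -3.37, -0.73, 0.0, 0.0, -0.059], [-2.14, -3.95, 0.2, 0.0, 0.0, -0.087], [-1.79, -4.12, 0.2, 0.0, 0.0, -0.087], [-1.42, -4.26, 0.2, 0.0, 0.0, -0.088]]}}

```text
time_s: 15.6
tcp_pos: [457.4, -43.8, 218.1]
tcp_rot: [-180.0, 0.1, 155.2]
contact_force: [0.9, -0.6, 0.8]
gripper_width: 55.5
finger_force: 0.0
```

Call:
{"api": "step_arm", "payload": {"rows": [[-1.04, -4.37, 0.2, 0.0, 0.0, -0.087], [-0.66, -4.44, 0.19, 0.0, 0.0, -0.088], [-0.39, -3.0, 1.17, 0.0, 0.0, -0.07], [-0.18, -3.02, 1.16, 0.0, 0.0, -0.069], [0.03, -3.03, 1.17, 0.0, 0.001, -0.07]]}}

```text
time_s: 16.1
tcp_pos: [427.5, -222.1, 178.8]
tcp_rot: [-179.9, -0.0, 177.1]
contact_force: [0.5, -0.6, -0.1]
gripper_width: 55.9
finger_force: 0.0
```

```bash
python3 - <<'E'
from h import *
s=readout.state(); print(s['tcp_pos'],s['tcp_rot'],s['joint_positions'])
tubes()
plan([(427,-223.5,75,177),(427,-223.5,21,177)])
E
```

```text
[ 427.50152443 -222.08748571  178.80887863] [-1.79948262e+02 -6.94753890e-03  1.77092926e+02] [ 57.77124252  30.77341883 -52.19351157 124.03618945  37.0669639
  42.2253694   67.72478402]
blob [ 296  164   37  111 3891] c [ 423.9 -223.2] size [29.7 93.9] dir 177.4 ztop 19.4 rgb [150. 151. 151.]
blob [ 257  313  121   14 1038] c [ 517.8 -225.4] size [109.9   8.5] dir 84.5 ztop 12.9 rgb [132. 133. 129.]
blob [269 358  42   6 190] c [ 558.6 -253.4] size [38.6  3.6] dir 87.8 ztop 13.9 rgb [82. 64. 47.]
blob [ 225  405  195   45 1712] c [ 653.3 -228.5] size [199.8  50.8] dir 80.8 ztop 12.7 rgb [129. 130. 126.]
blob [ 268  405  114   16 1626] c [ 611.2 -222.9] size [109.3  20.9] dir 86.0 ztop 22.4 rgb [143. 114. 107.]
5 rows
[[-0.05, 0.12, 3.38, -0.001, -0.001, 0.0], [-0.05, 0.12, 3.38, 0.0, -0.001, 0.001], [-0.05, 0.11, 3.39, -0.001, -0.002, 0.0], [0.0, 0.0, 2.7, 0.0, 0.0, 0.0], [0.0, 0.0, 2.7, 0.0, 0.0, 0.0]]
```

```bash
python3 - <<'E'
from h import *
s=readout.state(); print(s['tcp_pos'],s['tcp_rot'])
E
```

```text
[ 425.6057492  -226.84620811  176.50139107] [-179.8986304    -0.22628963  177.05828441]
```

Call:
{"api": "step_arm", "payload": {"rows": [[-0.05, 0.12, 3.38, 0, 0, 0], [-0.05, 0.12, 3.38, 0, 0, 0], [-0.05, 0.11, 3.39, 0, 0, 0], [0, 0, 2.7, 0, 0, 0], [0, 0, 2.6, 0, 0, 0]]}}

```text
time_s: 16.65
tcp_pos: [429.5, -217.0, 23.2]
tcp_rot: [-180.0, -0.0, 176.9]
contact_force: [0.9, -0.4, -0.3]
gripper_width: 56.1
finger_force: 0.0
```

Call:
{"api": "step_arm", "payload": {"rows": [[0, 0, 0, 0, 0, 0], [0, 0, 0, 0, 0, 0], [0, 0, 0, 0, 0, 0], [0, 0, 0, 0, 0, 0], [0, 0, 0, 0, 0, 0]], "gripper": 1}}

```text
time_s: 17.15
tcp_pos: [429.7, -217.5, 25.3]
tcp_rot: [-179.9, 0.1, 176.9]
contact_force: [-0.2, -0.0, 8.6]
gripper_width: 29.5
finger_force: 25.0
```

Call:
{"api": "step_arm", "payload": {"rows": [[0, 0, -1, 0, 0, 0], [0, 0, -4, 0, 0, 0], [0, 0, -4.5, 0, 0, 0], [0, 0, -4.5, 0, 0, 0], [0, 0, -4.5, 0, 0, 0]]}}

```text
time_s: 17.65
tcp_pos: [428.7, -216.7, 211.4]
tcp_rot: [180.0, -0.1, 177.0]
contact_force: [0.4, -1.3, -0.2]
gripper_width: 29.8
finger_force: 25.0
```

```bash
python3 - <<'E'
from h import *
plan([(436,-120,215,165),(470,60,215,142),(504,164,215,133.2)])
E
```

```text
10 rows
[[-0.07, 3.23, -0.12, 0.0, 0.0, 0.07], [0.15, 3.23, -0.12, 0.0, -0.001, 0.07], [0.38, 3.21, -0.12, 0.0, 0.0, 0.069], [0.34, 4.57, 0.0, 0.0, 0.0, 0.1], [0.8, 4.51, 0.0, 0.0, 0.0, 0.101]]
[[1.25, 4.41, 0.0, 0.0, 0.0, 0.1], [1.67, 4.25, 0.01, 0.0, 0.0, 0.101], [1.24, 3.43, 0.0, 0.0, 0.0, 0.051], [1.42, 3.36, 0.0, 0.0, 0.0, 0.051], [1.59, 3.29, 0.0, 0.0, 0.0, 0.051]]
```

Call:
{"api": "step_arm", "payload": {"rows": [[-0.07, 3.23, -0.12, 0, 0, 0.07], [0.15, 3.23, -0.12, 0, 0, 0.07], [0.38, 3.21, -0.12, 0, 0, 0.069], [0.34, 4.57, 0, 0, 0, 0.1], [0.8, 4.51, 0, 0, 0, 0.101]]}}

```text
time_s: 18.15
tcp_pos: [453.5, -29.4, 213.4]
tcp_rot: [-180.0, 0.0, 153.1]
contact_force: [-0.2, -0.6, -0.9]
gripper_width: 29.6
finger_force: 25.0
```

Call:
{"api": "step_arm", "payload": {"rows": [[1.25, 4.41, 0, 0, 0, 0.1], [1.67, 4.25, 0, 0, 0, 0.101], [1.24, 3.43, 0, 0, 0, 0.051], [1.42, 3.36, 0, 0, 0, 0.051], [1.59, 3.29, 0, 0, 0, 0.051]]}}

```text
time_s: 18.65
tcp_pos: [504.7, 165.1, 213.3]
tcp_rot: [-180.0, -0.0, 133.1]
contact_force: [0.5, -1.4, -0.6]
gripper_width: 29.8
finger_force: 25.0
```

Call:
{"api": "step_arm", "payload": {"rows": [[0, 0, 0, 0, 0, 0], [0, 0, 0.7, 0, 0, 0], [0, 0, 0.7, 0, 0, 0], [0, 0, 0, 0, 0, 0]]}}

```text
time_s: 19.05
tcp_pos: [503.9, 161.7, 197.5]
tcp_rot: [-179.8, -0.1, 133.1]
contact_force: [1.0, 0.8, -0.1]
gripper_width: 29.5
finger_force: 25.0
```

Call:
{"api": "step_arm", "payload": {"rows": [[0, 0, 0, 0, 0, 0], [0, 0, 0, 0, 0, 0], [0, 0, 0, 0, 0, 0], [0, 0, 0, 0, 0, 0], [0, 0, -1, 0, 0, 0]], "gripper": -0.3}}

```text
time_s: 19.55
tcp_pos: [504.2, 163.3, 208.2]
tcp_rot: [-179.9, -0.1, 133.2]
contact_force: [0.9, -0.2, -0.7]
gripper_width: 59.6
finger_force: 0.0
```

```bash
python3 - <<'E'
from h import *
f=grab('wrist'); cv2.imwrite('pics/w6.png',f['color'][:,:,::-1])
tubes('top',lim=(330,720,-330,60))
plan([(500,110,235,140),(560,-20,215,165),(606,-38,185,193.7)])
E
```

```text
blob [326 205  17  41 321] c [608.1 -38.1] size [109.   20.1] dir 13.6 ztop 19.9 rgb [46. 48. 44.]
blob [384 217  43  26 956] c [ 593.2 -222.8] size [110.2  61.5] dir 83.9 ztop 23.3 rgb [169. 133. 122.]
blob [425 223  18  39 165] c [ 560.5 -298.6] size [ 40.8 100.7] dir 164.3 ztop 14.1 rgb [131. 134. 128.]
10 rows
[[-1.79, -2.04, -1.26, 0.0, 0.0, -0.059], [-1.68, -2.15, -1.26, 0.001, 0.0, -0.06], [-3.24, -1.53, 0.5, 0.0, 0.0, -0.109], [-3.05, -1.87, 0.5, 0.0, 0.0, -0.109], [-2.83, -2.19, 0.5, 0.0, 0.0, -0.109]]
[[-2.57, -2.48, 0.5, 0.0, 0.0, -0.109], [-1.23, -0.14, 0.75, 0.0, 0.0, -0.125], [-1.2, -0.29, 0.75, 0.0, 0.0, -0.125], [-1.16, -0.43, 0.75, 0.0, 0.0, -0.125], [-1.09, -0.58, 0.75, 0.0, 0.0, -0.126]]
```

View pics/w6.png

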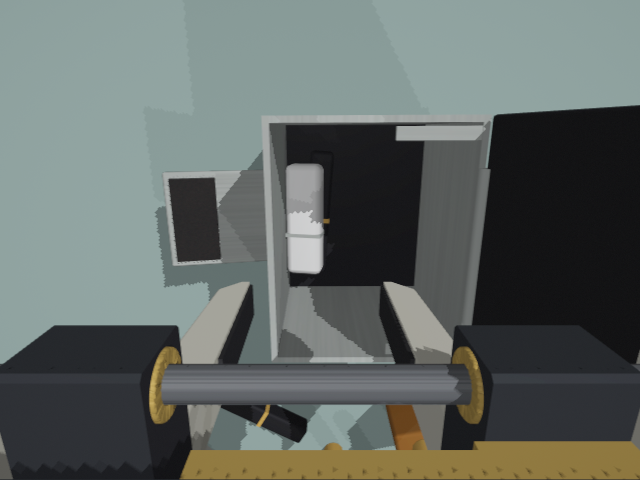

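The stick is also in the bin, at about (305,218) beside the first wand. Now the last wand.

Call:
{"api": "step_arm", "payload": {"rows": [[-1.79, -2.04, -1.26, 0, 0, -0.059], [-1.68, -2.15, -1.26, 0, 0, -0.06], [-3.24, -1.53, 0.5, 0, 0, -0.109], [-3.05, -1.87, 0.5, 0, 0, -0.109], [-2.83, -2.19, 0.5, 0, 0, -0.109]]}}

```text
time_s: 20.15
tcp_pos: [545.1, 10.7, 219.2]
tcp_rot: [-180.0, 0.0, 159.0]
contact_force: [0.7, -0.2, -0.6]
gripper_width: 60.4
finger_force: 0.0
```

Call:
{"api": "step_arm", "payload": {"rows": [[-2.57, -2.48, 0.5, 0, 0, -0.109], [-1.23, -0.14, 0.75, 0, 0, -0.125], [-1.2, -0.29, 0.75, 0, 0, -0.125], [-1.16, -0.43, 0.75, 0, 0, -0.125], [-1.09, -0.58, 0.75, 0, 0, -0.126]]}}

```text
time_s: 20.65
tcp_pos: [606.0, -38.9, 183.6]
tcp_rot: [180.0, -0.0, -166.0]
contact_force: [0.4, 0.1, 0.2]
gripper_width: 60.5
finger_force: 0.0
```

Call:
{"api": "step_arm", "payload": {"rows": [[0, 0, 0, 0, 0, 0], [0, 0, 0, 0, 0, 0]]}}

```text
time_s: 20.85
tcp_pos: [605.1, -38.2, 183.6]
tcp_rot: [179.9, -0.1, -166.5]
contact_force: [-0.0, 0.2, 0.2]
gripper_width: 60.7
finger_force: 0.0
```

```bash
python3 - <<'E'
from h import *
tubes(lim=(500,680,-120,60))
s=readout.state(); print(s['tcp_pos'],s['tcp_rot'],s['joint_positions'])
plan([(606.5,-38,75,193.7),(606.5,-38,21.5,193.7)])
E
```

```text
blob [231 104  15  46 317] c [ 542.7 -117.3] size [ 5.8 35.9] dir 177.5 ztop 13.2 rgb [165. 166. 161.]
blob [ 306  160   24  126 2946] c [605.3 -36.4] size [108.8  19.8] dir 13.8 ztop 19.5 rgb [32. 31. 31.]
[604.96585443 -38.01656818 183.9836559 ] [ 1.79966298e+02 -6.67173249e-02 -1.66466402e+02] [ 32.46943991  39.27388656 -53.69389964 108.2459138   39.47000838
  53.29280713  63.26168131]
5 rows
[[-0.05, -0.01, 3.63, 0.0, 0.0, -0.001], [-0.06, -0.02, 3.63, 0.0, -0.001, -0.001], [-0.05, -0.01, 3.64, 0.001, 0.0, -0.001], [0.0, 0.0, 2.67, 0.0, 0.0, 0.0], [0.0, 0.0, 2.68, 0.0, 0.0, 0.0]]
```

Call:
{"api": "step_arm", "payload": {"rows": [[-0.05, -0.01, 3.63, 0, 0, 0], [-0.06, -0.02, 3.63, 0, 0, 0], [-0.05, -0.01, 3.64, 0, 0, 0], [0, 0, 2.7, 0, 0, 0], [0, 0, 2.6, 0, 0, 0]]}}

```text
time_s: 21.4
tcp_pos: [606.5, -38.1, 21.3]
tcp_rot: [-180.0, -0.1, -166.4]
contact_force: [0.7, -0.1, 0.5]
gripper_width: 60.5
finger_force: 0.0
```

Call:
{"api": "step_arm", "payload": {"rows": [[0, 0, 0, 0, 0, 0], [0, 0, 0, 0, 0, 0], [0, 0, 0, 0, 0, 0], [0, 0, 0, 0, 0, 0], [0, 0, 0, 0, 0, 0]], "gripper": 1}}

```text
time_s: 21.9
tcp_pos: [607.4, -38.6, 22.8]
tcp_rot: [-180.0, 0.0, -166.3]
contact_force: [0.3, 0.6, -0.0]
gripper_width: 24.7
finger_force: 0.0
```

Call:
{"api": "step_arm", "payload": {"rows": [[0, 0, -1, 0, 0, 0], [0, 0, -4, 0, 0, 0], [0, 0, -4.5, 0, 0, 0], [0, 0, -4.5, 0, 0, 0], [0, 0, -5, 0, 0, 0]]}}

```text
time_s: 22.4
tcp_pos: [606.3, -38.3, 213.8]
tcp_rot: [179.9, -0.1, -166.3]
contact_force: [0.7, -0.6, -0.4]
gripper_width: 19.7
finger_force: 25.0
```

```bash
python3 - <<'E'
from h import *
plan([(530,10,222,165),(470,90,222,145),(504,164,220,133.2)])
E
```

```text
9 rows
[[1.57, 1.63, -0.2, 0.0, -0.001, 0.125], [1.76, 1.42, -0.2, 0.0, 0.0, 0.126], [1.92, 1.19, -0.2, 0.0, -0.001, 0.125], [2.05, 0.93, -0.21, 0.0, 0.0, 0.126], [2.62, 2.06, 0.0, 0.0, 0.0, 0.116]]
[[2.85, 1.74, 0.0, 0.0, 0.0, 0.116], [3.02, 1.4, 0.01, 0.0, 0.0, 0.117], [0.73, 4.0, 0.1, 0.0, 0.0, 0.103], [1.14, 3.91, 0.1, 0.0, 0.0, 0.103]]
```

Call:
{"api": "step_arm", "payload": {"rows": [[1.57, 1.63, -0.2, 0, 0, 0.125], [1.76, 1.42, -0.2, 0, 0, 0.126], [1.92, 1.19, -0.2, 0, 0, 0.125], [2.05, 0.93, -0.21, 0, 0, 0.126], [2.62, 2.06, 0, 0, 0, 0.116]]}}

```text
time_s: 22.9
tcp_pos: [510.1, 35.6, 220.7]
tcp_rot: [-179.9, -0.0, 157.8]
contact_force: [0.5, 1.6, -0.1]
gripper_width: 20.1
finger_force: 25.0
```

Call:
{"api": "step_arm", "payload": {"rows": [[2.85, 1.74, 0, 0, 0, 0.116], [3.02, 1.4, 0, 0, 0, 0.117], [0.73, 4.0, 0.1, 0, 0, 0.103], [1.14, 3.91, 0.1, 0, 0, 0.103], [0, 0, 0, 0, 0, 0]]}}

```text
time_s: 23.4
tcp_pos: [506.1, 170.3, 219.5]
tcp_rot: [179.7, -0.1, 133.3]
contact_force: [-0.4, 0.1, -1.0]
gripper_width: 19.5
finger_force: 25.0
```

```bash
python3 - <<'E'
from h import *
f=grab('wrist'); cv2.imwrite('pics/w7.png',f['color'][:,:,::-1])
print(readout.state()['tcp_pos'])
E
```

```text
[504.92225247 167.19793793 218.77814646]
```

View pics/w7.png

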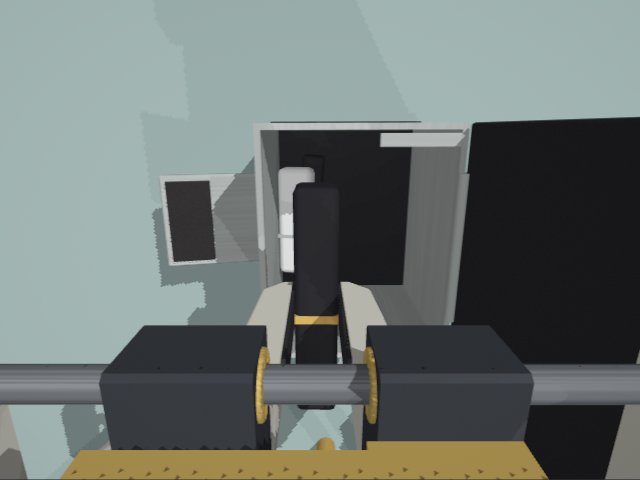

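The wand is held level over the bin. Releasing it just above the rim.

Call:
{"api": "step_arm", "payload": {"rows": [[0, 0, 1.0, 0, 0, 0], [0, 0, 0.9, 0, 0, 0], [0, 0, 0, 0, 0, 0], [0, 0, 0, 0, 0, 0]]}}

```text
time_s: 23.85
tcp_pos: [504.6, 162.8, 198.4]
tcp_rot: [-179.9, -0.1, 133.1]
contact_force: [-0.1, -0.5, -0.3]
gripper_width: 19.4
finger_force: 25.0
```

Call:
{"api": "step_arm", "payload": {"rows": [[0, 0, 0, 0, 0, 0], [0, 0, 0, 0, 0, 0], [0, 0, 0, 0, 0, 0], [0, 0, 0, 0, 0, 0], [0, 0, -1, 0, 0, 0]], "gripper": -0.3}}

```text
time_s: 24.35
tcp_pos: [504.3, 163.6, 208.4]
tcp_rot: [-179.9, -0.1, 133.2]
contact_force: [-0.7, 0.7, -0.6]
gripper_width: 55.3
finger_force: 0.0
```

Call:
{"api": "step_arm", "payload": {"rows": [[0, 0, -4, 0, 0, 0], [0, 0, -4, 0, 0, 0], [0, 0, -4, 0, 0, 0], [0, 0, 0, 0, 0, 0], [0, 0, 0, 0, 0, 0]], "gripper": 1}}

```text
time_s: 24.85
tcp_pos: [505.2, 163.9, 330.0]
tcp_rot: [179.9, 0.0, 133.1]
contact_force: [-0.5, -0.6, 0.2]
gripper_width: 24.5
finger_force: 0.0
```

```bash
python3 - <<'E'
from h import *
f=grab('wrist'); cv2.imwrite('pics/w8.png',f['color'][:,:,::-1])
s=readout.state();print(s['tcp_pos'],s['joint_positions'])
f=tubes('top',lim=(300,800,-600,560))
W=world(f);z=W[...,2]
y=np.radians(43.2);ex=np.array([np.cos(y),np.sin(y)]);ey=np.array([-ex[1],ex[0]])
q=(W[...,:2]-np.array([528.4,190.9])); X=q@ex;Y=q@ey
m=(z>140)&(z<275)&(X>40)&(X<110)&(abs(Y)<82); print('lid',m.sum(),[np.percentile(a[m],[2,50,98]).round() for a in (X,Y,z)] if m.any() else '')
E
```

```text
[504.73294885 163.57472982 328.83470293] [ 10.10647842  20.11450806 -45.38830066 108.56029968  16.73117083
  58.19796149   0.63845961]
blob [438 205   6  52 166] c [ 589.2 -317.6] size [  9.2 134.7] dir 174.5 ztop 14.0 rgb [140. 144. 138.]
blob [384 217  43  26 964] c [ 592.9 -222.7] size [110.5  61. ] dir 84.6 ztop 23.2 rgb [142. 112. 103.]
blob [242 238  24  25 250] c [545.2 174.3] size [25.6 77.1] dir 136.3 ztop 23.4 rgb [30. 30. 28.]
lid 649 [array([65., 72., 83.]), array([-78., -45.,  -4.]), array([143., 206., 260.])]
```

View pics/w8.png

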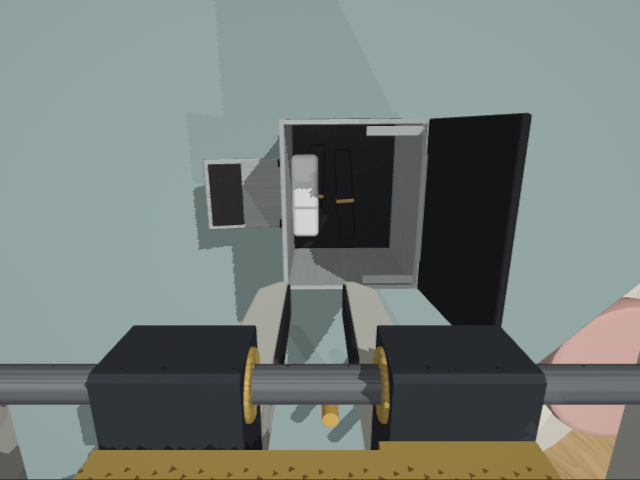

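All three tubes lie in the bin: the stick at (305,195), the wands at (318,195) and (344,195). The lid is still up on the right. Nothing is left on the glass, so I'm moving behind the lid to push it over.

```bash
python3 - <<'E'
from h import *
y=np.radians(43.2);ex=np.array([np.cos(y),np.sin(y)]);B=np.array([528.4,190.9])
def P(X,z): return (*(B+X*ex),z,133.2)
plan([P(130,335),P(130,241)])
th=np.linspace(1.65,0,23); r=98
X=65-r*np.cos(th)+6*np.sin(th)+17.5-3*np.sin(th); Z=130+r*np.sin(th)+6*np.cos(th)+17-3*np.cos(th)
print('start',X[0],Z[0],'end',X[-1],Z[-1])
d=np.c_[np.diff(X),-np.diff(Z)]/10
for i in range(0,22,5): print([[0,*a.round(2).tolist(),0,0,0] for a in d[i:i+5]])
E
```

```text
7 rows
[[0.1, 4.15, -0.18, -0.001, 0.0, 0.0], [0.09, 4.16, -0.17, 0.0, 0.0, 0.0], [0.1, 4.15, -0.18, -0.001, -0.001, -0.001], [0.09, 4.16, -0.17, 0.0, 0.0, 0.0], [0.0, 0.0, 3.13, 0.0, 0.0, 0.0]]
[[0.0, 0.0, 3.13, 0.0, 0.0, 0.0], [0.0, 0.0, 3.14, 0.0, 0.0, 0.0]]
start 93.24444218842166 244.45541012206385 end -15.5 150.0
[[0, -0.73, -0.05, 0, 0, 0], [0, -0.74, 0.0, 0, 0, 0], [0, -0.73, 0.06, 0, 0, 0], [0, -0.73, 0.11, 0, 0, 0], [0, -0.72, 0.17, 0, 0, 0]]
[[0, -0.7, 0.22, 0, 0, 0], [0, -0.68, 0.27, 0, 0, 0], [0, -0.66, 0.32, 0, 0, 0], [0, -0.64, 0.37, 0, 0, 0], [0, -0.61, 0.42, 0, 0, 0]]
[[0, -0.57, 0.46, 0, 0, 0], [0, -0.54, 0.5, 0, 0, 0], [0, -0.5, 0.54, 0, 0, 0], [0, -0.46, 0.58, 0, 0, 0], [0, -0.41, 0.61, 0, 0, 0]]
[[0, -0.36, 0.64, 0, 0, 0], [0, -0.32, 0.66, 0, 0, 0], [0, -0.26, 0.69, 0, 0, 0], [0, -0.21, 0.7, 0, 0, 0], [0, -0.16, 0.72, 0, 0, 0]]
[[0, -0.1, 0.73, 0, 0, 0], [0, -0.05, 0.73, 0, 0, 0]]
```

Call:
{"api": "step_arm", "payload": {"rows": [[0.1, 4.15, -0.18, 0, 0, 0], [0.09, 4.16, -0.17, 0, 0, 0], [0.1, 4.15, -0.18, 0, 0, 0], [0.09, 4.16, -0.17, 0, 0, 0], [0, 0, 0, 0, 0, 0]], "gripper": 1}}

```text
time_s: 25.45
tcp_pos: [625.3, 284.1, 332.8]
tcp_rot: [-179.9, -0.2, 133.3]
contact_force: [0.5, 0.7, -0.6]
gripper_width: 0.5
finger_force: 0.0
```

Call:
{"api": "step_arm", "payload": {"rows": [[0, 0, 3.1, 0, 0, 0], [0, 0, 3.1, 0, 0, 0], [0, 0, 3.1, 0, 0, 0], [0, 0, 0, 0, 0, 0]]}}

```text
time_s: 25.85
tcp_pos: [621.2, 278.2, 237.3]
tcp_rot: [-179.4, -0.2, 133.2]
contact_force: [-0.6, -0.9, -0.3]
gripper_width: -0.0
finger_force: 0.0
```

```bash
python3 - <<'E'
from h import *
s=readout.state();y=np.radians(43.2);q=s['tcp_pos'][:2]-np.array([528.4,190.9])
print(s['tcp_pos'],s['tcp_rot'],q@[np.cos(y),np.sin(y)],q@[-np.sin(y),np.cos(y)],s['contact_force'],s['gripper_width'])
E
```

```text
[621.18450392 278.15779291 237.29761588] [-1.79440694e+02 -1.71272861e-01  1.33179417e+02] 127.36906207451743 0.092829898229517 [-0.64073389 -0.9452669  -0.29686207] -0.02687589571821942
```

Call:
{"api": "step_arm", "payload": {"rows": [[0, -1.7, -0.35, 0, 0, 0], [0, -1.0, -0.35, 0, 0, 0], [0, -0.7, 0, 0, 0, 0], [0, -0.73, -0.05, 0, 0, 0], [0, -0.74, 0, 0, 0, 0]]}}

```text
time_s: 26.35
tcp_pos: [588.0, 246.8, 250.9]
tcp_rot: [180.0, -0.0, 133.1]
contact_force: [0.7, -0.4, 0.4]
gripper_width: 0.2
finger_force: 0.2
```

Call:
{"api": "step_arm", "payload": {"rows": [[0, -0.73, 0.06, 0, 0, 0], [0, -0.73, 0.11, 0, 0, 0], [0, -0.72, 0.17, 0, 0, 0], [0, -0.7, 0.22, 0, 0, 0], [0, 0, 0, 0, 0, 0]]}}

```text
time_s: 26.85
tcp_pos: [566.2, 226.3, 244.2]
tcp_rot: [-179.9, -0.0, 133.1]
contact_force: [0.6, -0.2, 0.0]
gripper_width: 0.6
finger_force: 0.0
```

```bash
cat >> h.py <<'E'
def binpos():
    s=readout.state();y=np.radians(43.2);q=s['tcp_pos'][:2]-np.array([528.4,190.9])
    print('bin X,Y,z',np.round([q@[np.cos(y),np.sin(y)],q@[-np.sin(y),np.cos(y)],s['tcp_pos'][2]],1),s['tcp_rot'].round(1),s['contact_force'].round(1))
E
python3 -c "
from h import *
binpos()"
```

```text
bin X,Y,z [ 5.180e+01 -1.000e-01  2.442e+02] [-179.9   -0.   133.1] [ 0.6 -0.2  0. ]
```

```bash
python3 - <<'E'
from h import *
f=grab('scene'); cv2.imwrite('pics/s3.png',cv2.resize(f['color'][60:260,230:470],None,fx=3,fy=3)[:,:,::-1])
E
```

```text
(no output)
```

View pics/s3.png

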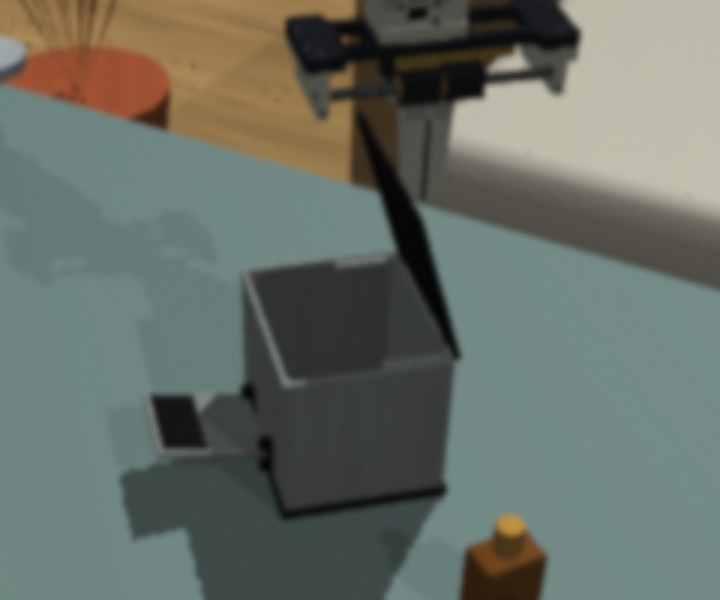

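The lid is tilting forward with the fingers behind it, so I'm continuing the arc.

Call:
{"api": "step_arm", "payload": {"rows": [[0, -0.75, 0.4, 0, 0, 0], [0, -0.75, 0.45, 0, 0, 0], [0, -0.7, 0.5, 0, 0, 0], [0, -0.61, 0.5, 0, 0, 0], [0, -0.57, 0.5, 0, 0, 0]]}}

```text
time_s: 27.4
tcp_pos: [541.9, 203.7, 220.7]
tcp_rot: [-179.9, -0.0, 133.1]
contact_force: [0.3, -0.4, 0.5]
gripper_width: 0.6
finger_force: 0.2
```

Call:
{"api": "step_arm", "payload": {"rows": [[0, -0.54, 0.5, 0, 0, 0], [0, -0.5, 0.54, 0, 0, 0], [0, -0.46, 0.58, 0, 0, 0], [0, -0.41, 0.61, 0, 0, 0], [0, -0.36, 0.64, 0, 0, 0]]}}

```text
time_s: 27.9
tcp_pos: [525.5, 188.4, 192.0]
tcp_rot: [-179.9, -0.0, 133.1]
contact_force: [0.4, -1.1, 0.5]
gripper_width: 0.6
finger_force: 0.1
```

Call:
{"api": "step_arm", "payload": {"rows": [[0, -0.32, 0.66, 0, 0, 0], [0, -0.26, 0.69, 0, 0, 0], [0, -0.21, 0.7, 0, 0, 0], [0, 0, 0, 0, 0, 0]]}}

```text
time_s: 28.3
tcp_pos: [519.4, 182.9, 171.0]
tcp_rot: [-179.9, -0.1, 133.1]
contact_force: [-0.2, -0.3, -0.1]
gripper_width: 0.5
finger_force: 0.0
```

```bash
python3 -c "
from h import *
binpos()"
```

```text
bin X,Y,z [-12.1   0.3 171. ] [-1.799e+02 -1.000e-01  1.331e+02] [-0.2 -0.3 -0.1]
```

Call:
{"api": "step_arm", "payload": {"rows": [[0, -0.1, 0.7, 0, 0, 0], [0, -0.1, 0.7, 0, 0, 0], [0, 0, 0.3, 0, 0, 0], [0, 0, 0.2, 0, 0, 0], [0, 0, 0, 0, 0, 0]]}}

```text
time_s: 28.8
tcp_pos: [518.3, 181.8, 153.3]
tcp_rot: [-179.9, -0.0, 133.1]
contact_force: [-1.1, -1.7, 5.9]
gripper_width: 0.6
finger_force: 2.7
```

Call:
{"api": "step_arm", "payload": {"rows": [[0, 0, 0.1, 0, 0, 0], [0, 0, 0.1, 0, 0, 0], [0, 0, 0, 0, 0, 0]]}}

```text
time_s: 29.1
tcp_pos: [518.3, 181.8, 153.1]
tcp_rot: [-179.9, 0.1, 133.1]
contact_force: [-6.8, -4.8, 28.1]
gripper_width: 0.8
finger_force: 13.7
```

Call:
{"api": "step_arm", "payload": {"rows": [[0, 0, -1, 0, 0, 0], [0, 0, -4, 0, 0, 0], [0, 0, -5, 0, 0, 0], [0, 0, -5, 0, 0, 0], [0, 0, 0, 0, 0, 0]]}}

```text
time_s: 29.6
tcp_pos: [520.8, 184.1, 307.3]
tcp_rot: [179.5, 0.2, 133.1]
contact_force: [0.2, 0.1, -0.4]
gripper_width: 0.8
finger_force: 0.0
```

```bash
python3 - <<'E'
from h import *
f=grab('wrist'); W=world(f); z=W[...,2]
y=np.radians(43.2);q=W[...,:2]-np.array([528.4,190.9]);X=q@[np.cos(y),np.sin(y)];Y=q@[-np.sin(y),np.cos(y)]
m=(abs(X)<60)&(abs(Y)<75)&(z>120)&(z<180)&(f['depth']>0)
A=np.c_[X[m],Y[m],np.ones(m.sum())]; print(m.sum(),np.linalg.lstsq(A,z[m],rcond=None)[0])
f=grab('scene'); cv2.imwrite('pics/s4.png',f['color'][:,:,::-1])
E
```

```text
22447 [-1.02595378e-03  8.72194716e-05  1.35744473e+02]
```

View pics/s4.png

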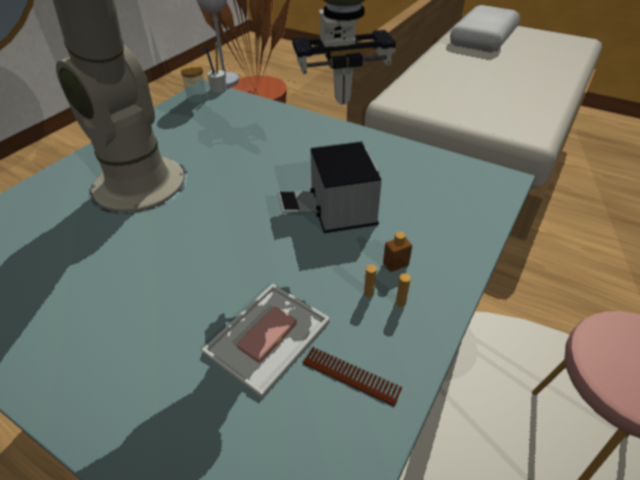

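The lid is shut, with its plane level at 135.7 mm. The palette is in the tray at (267,333), the keepers haven't moved, and the arm is clear.

```bash
python3 -c "
from workcell import manip
print(manip.sign_off())"
```

```text
the job is handed in; nothing more can be done
None
```

The job is handed in: the palette is flat in the tray, the three lying tubes are in the bin with its lid shut, and the comb, perfume and lipsticks look unmoved. The sign-off returned no verdict.

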